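# Slide a bar blank along the rail into the nest of an engraving pallet

## Robot

A 7-joint arm with a two-finger parallel gripper is mounted at the origin on the work surface. World frame = base frame: x ahead of the robot, y to its left, z up, the work surface at z = 0. Lengths are in m, angles in degrees, forces in N, time in s.
With the tool pointing down it reaches from about 0.4 to 0.875 m from the base axis. Payload 19.3 kg.
Tool frame: the origin (TCP) lies between the finger pads; the fingertips stand 8 mm ahead of it and the grasp point (between the pads) lies 11 mm behind it (env.tip_reach is the distance from the TCP to the fingertips, in m); x points along the fingers, y is the direction in which the jaws open and shut, and the axes are right-handed (so a half turn about x gives the same grasp; the last joint's range is limited). The gripper opens to 85 mm and grips with 20 to 120 N. Pads are 22 mm wide; open, the fingers measure 114 mm over their backs; the gripper's body (76 mm by 85 mm) begins 54 mm behind the grasp point. The pads swing forward as they close: fully open they stand 13 mm farther back than shut.
Start: joints at [65.592, 29.874, -2.08, 91.645, 1.215, 58.505, -6.463], TCP at [0.218, -0.586, 0.239] pointing down, gripper open.
Joint ranges: [-166.77, 166.77], [-17.47, 122.26], [-85.68, 81.53], [9.62, 139.38], [-72.42, 252.41], [9.2, 110.78], [-144.41, 144.41]. Speed limits (degrees/s): [108.29, 108.29, 136.94, 136.94, 172.46, 172.46, 172.46].

## Interface

Orientations are given as a 3x3 rotation matrix whose columns are the frame's x, y, z axes.
In Python, from bench import env, cams gives the robot as it stands.
- The arm moves only by the tool send_rows, never from a script. Its argument "moves" is a list of rows, each a list of 7 numbers: the closure, from 0 (fully open) to 1 (shut), then the shift along the tool's x, y, z in mm, then the turn, a rotation vector about the tool's x, y, z in degrees. In form: [[fingers, x, y, z, wx, wy, wz], ...]. A call has 1 to 20 rows; each row is the pose to reach, as a shift and turn from the pose measured when the call began, along the tool's axes at that moment; what a row does not reach only later rows make up. A row lasts 1/8 s, in which the tool goes at most 62.5 mm and 10.7 degrees, less where a joint would pass 70% of its speed; a pose out of reach is approached as far as the arm can. A call with a gripper value outside its range is refused whole. The fingers move at their own pace and stop on an object; "force" is the grip in N (left out, the last holds). Time passes only in rows, so rows that repeat a pose let the fingers close. It gives the time, the measured TCP pose, the force and the opening at its end, in the units of the state.
- env.observe(): the state, without advancing time (a new reading comes with each control period).
- cams.camera(name): name is "side" or "top" or "wrist"; returns the picture (400x640x3 uint8, red, green, blue); there is no depth.
- cams.camera_info(name): a dict with "K" (3x3 intrinsics, pixels), "rvec" (rotation vector, rad) and "tvec" (3), from world to camera coordinates, as OpenCV has them. Camera axes: x right, y down, z forward; pixel columns grow to the right and rows downward; lengths in m; the calibration is good to about 2 mm. A picture is of the moment at which its call begins: read the wrist's pose just before it. camera_info takes no time and is no camera call; for the wrist camera it gives the pose at the moment of the call.
- env.hand_in(): hands the job in, once; it reports no verdict.
The state is a dict: "time_s": time; "qpos": joint angles; "qvel": joint speeds; "effort": joint torques, N m; "ee_pos": TCP position; "tcp_rot": TCP orientation; "wrist_force": force on the tool from outside, world axes, zero at the start; "wrist_torque": the same for the moment, N m; "opening": finger opening in m.
Only numpy, scipy, OpenCV 4.12 (cv2) and the standard library are available. Lean on these libraries where they do the work, as an engineer would, in place of code of your own. Each camera call takes 0.05 s, during which the arm holds its last target.

## Task

Load the rectangular brass bar blank into the corner nest of the engraving pallet by sliding it with the fingertips, never picking it up off the plate. First push it across the plate until its long side lies flat against the long rail, then slide it along, keeping it against the rail, into the nest until its end is fully home against the end stop. Leave it lying there flat against the rail, take the hand away, and leave the round blank, the bead pot, the pliers and the tweezers where they are.

Things in the scene. Friction and masses are not known exactly. Their poses are not given: they have to be found in the camera images.
- pallet: Engraving pallet, fixed to the bench: aluminium plate 170 mm (its x) by 300 mm (its y), 12 mm thick. Origin: centre of its underside, at bench height; plate top at z = 12 mm. It carries steel bars 8 mm high (tops at z = 20 mm): a long rail, an end stop and a short side guide, which form a corner nest at the +y end. Dark dots are flat screw heads and tapped holes. It never moves.
- rail (a point): Foot of the long rail's working face, mid-length: pallet x = +55, y = 0, z = 12 mm; axes as the pallet's. The rail is 10 mm thick and runs along y from -132 to +130 mm. The face looks to -x, towards the plate's middle: the blank is pushed to +x against it. The blank's centre line is then at pallet x = +41 mm.
- nest (a point): Where the centre of the bar blank's underside lies when fully home: pallet x = +41, y = +97, z = 12 mm; axes as the pallet's. End stop face at y = +120 mm. Side guide face at x = +24.5 mm, from y = 92 to 120 mm, mouth flared out from y = 80 mm. The nest is a slot 30.5 mm wide, open only to -y; it takes the leading 28 mm of the blank, the last 18 mm stay outside.
- bar_blank: Rectangular brass bar blank, loose: 28 mm (x) by 46 mm (y, long axis) by 6 mm thick, about 65 g, a small hole mark near each end. Origin: centre of its underside. It starts flat on the plate off the rail (pallet x -35 to +10, y -95 to -55 mm), its long side turned up to 0.6 rad from the rail. Either end may lead. Pushed on its edge it slides with dry friction.
- round_blank: A round brass blank, 32 mm diameter, 6 mm thick, loose, lying on the plate away from the rail (pallet x about -55 mm, y 20 to 80 mm). Origin: centre of its underside. Not to be disturbed.
- bead_pot: Small open white pot with beads, 52 mm diameter, 34 mm high, loose on the bench beside the pallet's +y end. Origin: centre of its underside. Not to be disturbed.
- pliers: Small pliers with black handles lying flat on the bench beside the pallet's -y end, 134 mm long along their x (jaws to +x), 53 mm wide, 11 mm high. Origin: on the bench under the pivot, 86 mm from the handle ends. Not to be disturbed.
- tweezers: Steel tweezers lying on the bench beyond the rail, 134 mm long along their x, about 14 mm wide, 9 mm high. Origin: on the bench, mid-length. Not to be disturbed.
There are look-alikes about, which are no part of the job. Leave any blue or turquoise look-alike of the bar_blank alone.

How it is judged:
By the outcome, as a careful person would: the job done as asked, in the order asked, and still so for the second after the job is handed in, with the robot touching nothing.
It also fails if it takes over 48 s, if anything falls off the work surface, if the arm or the gripper's body presses on something with over 40 N, if the wrist force passes 120 N, or if a joint passes its speed limit or range.

## Working session

There is one attempt and no reset: what is moved stays moved. The work goes in short steps, Python scripts to look and compute and a tool call to move; the robot and the scene stay as the last step left them, time stands still between calls to the robot, and variables do not carry over. Pictures are saved under pics/ and viewed, and the job is handed in when it is done.

Besides the shell and the picture viewer there is one more tool, called after ">>>" as name(argument=value, ...), one argument or row to a line, values as JSON. send_rows: Moves the arm, as the interface text tells. Its arguments: {"type":"object","properties":{"moves":{"type":"array"},"force":{"type":"number"}},"required":["moves"]}

```bash
ls; mkdir -p pics; python3 - <<'E'
from bench import env,cams
import cv2
s=env.observe();print({k:s[k] for k in('time_s','ee_pos','tcp_rot','opening','wrist_force')},env.tip_reach)
for n in('top','side'):
    cv2.imwrite(f'pics/{n}0.png',cams.camera(n)[:,:,::-1]);i=cams.camera_info(n);print(n,i)
E
```

```text
pics
{'time_s': 0.0, 'ee_pos': array([ 0.21752895, -0.58557685,  0.23871686]), 'tcp_rot': array([[-5.09565226e-04,  3.48300218e-01, -9.37382898e-01],
       [ 1.02226453e-03, -9.37382349e-01, -3.48300570e-01],
       [-9.99999348e-01, -1.13573514e-03,  1.21602491e-04]]), 'opening': 0.08522759065403594, 'wrist_force': array([ 0.38273722,  0.03110645, -0.28636991])} 0.008
top {'K': array([[385.35126563,   0.        , 316.64534701],
       [  0.        , 385.35126563, 197.82352466],
       [  0.        ,   0.        ,   1.        ]]), 'rvec': array([ 1.99018406, -2.22378869,  0.23733419]), 'tvec': array([0.07899842, 0.55069302, 0.74424087])}
side {'K': array([[433.61044231,   0.        , 320.53688601],
       [  0.        , 433.61044231, 201.73541679],
       [  0.        ,   0.        ,   1.        ]]), 'rvec': array([ 2.29390682, -0.70583424,  0.30436748]), 'tvec': array([-0.47394377,  0.25407565,  0.57179368])}
```

View pics/top0.png

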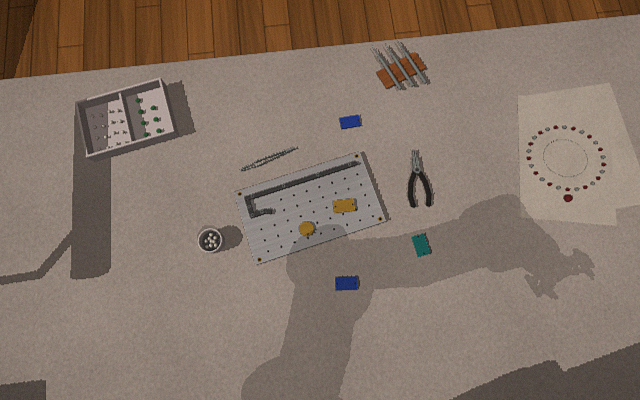

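View pics/side0.png

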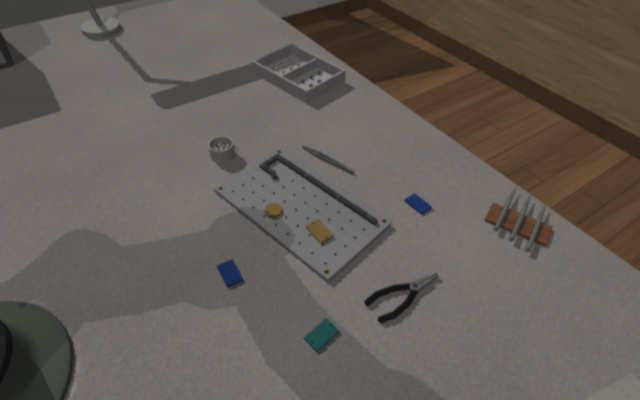

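The top view shows the pallet centred near (310,208), with the rail along its upper edge and the nest at its left end. The bar is at (345,205) and the round blank at (307,229). Next I'll measure the plate corners and the bar.

```bash
cat > h.py <<'E'
import numpy as np,cv2
from bench import env,cams
def ray(n,uv,z,info=None):
    i=info or cams.camera_info(n);R=cv2.Rodrigues(np.array(i['rvec']))[0];t=np.array(i['tvec'])
    uv=np.atleast_2d(np.array(uv,float));d=np.c_[(uv-i['K'][:2,2])/i['K'][0,0],np.ones(len(uv))]@R
    c=-R.T@t;return c+d*((z-c[2])/d[:,2])[:,None]
def proj(n,P):
    i=cams.camera_info(n);return cv2.projectPoints(np.array(P,float),np.array(i['rvec']),np.array(i['tvec']),i['K'],None)[0][:,0]
E
python3 - <<'E'
import cv2
im=cv2.imread('pics/top0.png');cv2.imwrite('pics/top0c.png',cv2.resize(im[140:275,225:400],None,fx=4.4,fy=4.4,interpolation=cv2.INTER_CUBIC))
im=cv2.imread('pics/side0.png');cv2.imwrite('pics/side0c.png',cv2.resize(im[145:285,205:400],None,fx=4,fy=4,interpolation=cv2.INTER_CUBIC))
E
```

```text
(no output)
```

View pics/top0c.png

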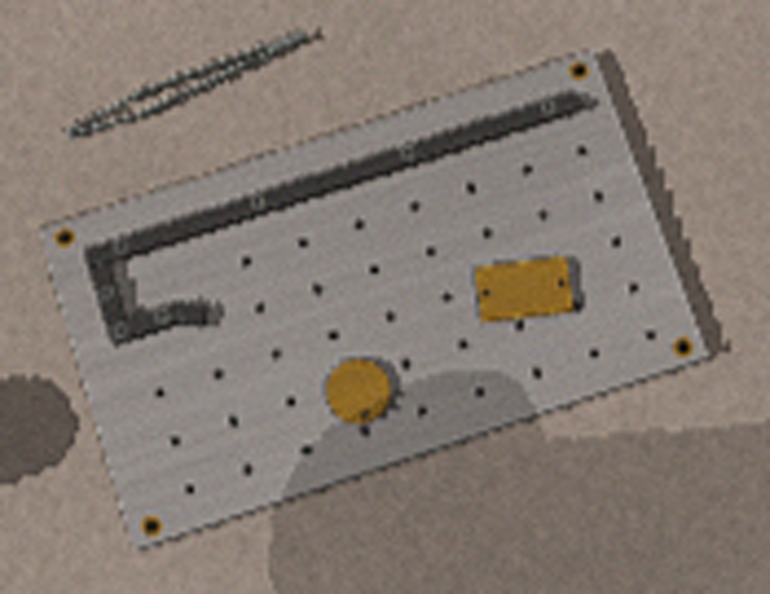

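View pics/side0c.png

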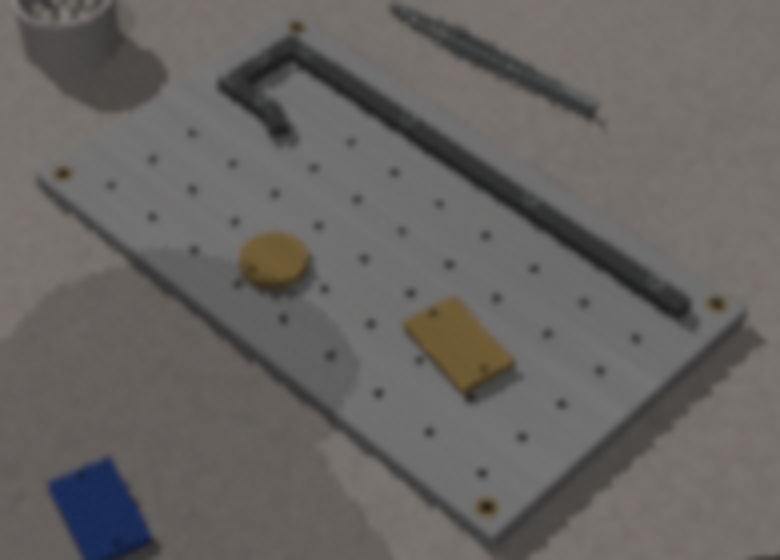

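The zoomed views show the plate corners clearly. In the top crop they are at (40,229), (598,50), (718,352) and (140,549). The bar's long side is turned slightly from the rail.

```bash
cat >> h.py <<'E'
def rigid(A,B): # B = R A + t, 2D
    A=np.array(A);B=np.array(B);a=A.mean(0);b=B.mean(0);U,S,V=np.linalg.svd((A-a).T@(B-b));R=(U@V).T
    if np.linalg.det(R)<0: V[1]*=-1;R=(U@V).T
    return R,b-R@a
def brass(im): # rgb
    h=cv2.cvtColor(im,cv2.COLOR_RGB2HSV);return cv2.inRange(h,(12,110,50),(32,255,255))
def blobs(im,amin=60):
    c,_=cv2.findContours(brass(im),cv2.RETR_EXTERNAL,cv2.CHAIN_APPROX_NONE);return [k for k in c if cv2.contourArea(k)>amin]
E
python3 - <<'E'
from h import *
model=np.array([[.085,.15],[.085,-.15],[-.085,-.15],[-.085,.15]])
ct=(np.array([[40,229],[598,50],[718,352],[140,549]])+.5)/4.4-.5+[225,140]
cs=(np.array([[297,18],[748,310],[490,540],[38,180]])+.5)/4-.5+[205,145]
for n,c in(('top',ct),('side',cs)):
    W=ray(n,c,.012)[:,:2];R,t=rigid(model,W);print(n,t,np.degrees(np.arctan2(R[1,0],R[0,0])),((W-t)@R-model)*1e3)
    im=cv2.imread(f'pics/{n}0.png')[:,:,::-1].copy()
    for k in blobs(im):
        if not(200<k[:,0,0].mean()<400 and k[:,0,1].mean()<280 and k[:,0,1].mean()>140):continue
        m=np.zeros(im.shape[:2],np.uint8);cv2.drawContours(m,[k],-1,1,-1);M=cv2.moments(m,True)
        P=ray(n,np.argwhere(m)[:,::-1],.018)[:,:2];Q=((P-t)@R)*1e3
        w=(cv2.minAreaRect(Q.astype(np.float32)));e,V=np.linalg.eigh(np.cov(Q.T));v=V[:,1]
        print(n,len(Q),'pallet c',Q.mean(0),'long axis ang from y',np.degrees(np.arctan2(-v[0],v[1])),w, 'ext',np.sqrt(12*e),'world',P.mean(0))
E
```

```text
top [0.5505283 0.033018 ] 12.466789559041807 [[ 0.08072826  0.74774549]
 [-1.75238763  0.99366134]
 [ 0.76559042 -0.90002391]
 [ 0.90606894 -0.84138292]]
top 165 pallet c [-45.93107861  24.5391036 ] long axis ang from y 133.0676630738438 ((-45.86371612548828, 24.613637924194336), (29.268381118774414, 29.068435668945312), 26.346721649169922) ext [27.10581509 27.48096348] world [0.50038287 0.0470632 ]
top 267 pallet c [-24.03361241 -69.42836691] long axis ang from y -10.744776808630995 ((-23.970335006713867, -69.49984741210938), (45.921836853027344, 28.18789291381836), 78.43737030029297) ext [28.26149503 46.04431316] world [ 0.54204912 -0.03996156]
side [0.55022435 0.03069983] 12.274440666899972 [[-0.90453581 -3.26790295]
 [-0.09646025  2.75214324]
 [ 0.38872409  3.97342666]
 [ 0.61227197 -3.45766694]]
side 297 pallet c [-23.51863369 -70.98909439] long axis ang from y -12.701783453365872 ((-23.389278411865234, -70.7638931274414), (44.982547760009766, 25.928220748901367), 77.43230438232422) ext [26.03114343 44.64012153] world [ 0.54233523 -0.04366642]
side 157 pallet c [-45.4118248  23.1984878] long axis ang from y -34.96860455310555 ((-45.724220275878906, 22.921796798706055), (29.816423416137695, 25.396982192993164), 46.84746551513672) ext [24.33596112 27.54184528] world [0.50091874 0.04371371]
```

```bash
cat >> h.py <<'E'
PC=np.array([.5504,.0325]);PY=12.4
def to(px,py,z,yawoff=0):
    """tool-frame shift(mm)/turn(deg) from the current pose to pallet (px,py mm), z m; tool y = -pallet y"""
    s=env.observe();T=np.array(s['tcp_rot']);a=np.radians(PY);Rp=np.array([[np.cos(a),-np.sin(a)],[np.sin(a),np.cos(a)]])
    w=np.r_[PC+Rp@np.array([px,py])/1e3,z]
    b=np.radians(PY+yawoff);X=np.array([0,0,-1.]);Y=np.array([np.sin(b),-np.cos(b),0]);G=np.c_[X,Y,np.cross(X,Y)]
    return np.round(T.T@(w-s['ee_pos'])*1e3,1),np.round(np.degrees(cv2.Rodrigues(T.T@G)[0].ravel()),2)
def where():
    s=env.observe();a=np.radians(PY);Rp=np.array([[np.cos(a),-np.sin(a)],[np.sin(a),np.cos(a)]])
    return np.round(Rp.T@(s['ee_pos'][:2]-PC)*1e3,1),round(s['ee_pos'][2]*1e3,1),np.round(Rp.T@s['wrist_force'][:2],1),round(s['wrist_force'][2],1),s['time_s']
E
python3 -c "
from h import *
print(where());print(to(-68,-70,.10));print(to(-68,-70,.022))"
```

```text
(array([-457.8, -532.2]), np.float64(238.8), array([-0.6,  0.9]), np.float64(0.3), 0.1)
(array([ 139.2, -403.5, -450.2]), array([7.98, 0.01, 0.06]))
(array([ 217.2, -403.4, -450.2]), array([7.98, 0.01, 0.06]))
```

>>> send_rows(
  moves=[
    [1, 40, -135, -150, 3, 0, 0],
    [1, 80, -270, -300, 6, 0, 0],
    [1, 120, -360, -400, 8, 0, 0],
    [1, 139, -403, -450, 8, 0, 0],
    [1, 139, -403, -450, 8, 0, 0],
    [1, 139, -403, -450, 8, 0, 0],
    [1, 139, -403, -450, 8, 0, 0],
    [1, 139, -403, -450, 8, 0, 0],
    [1, 139, -403, -450, 8, 0, 0],
    [1, 139, -403, -450, 8, 0, 0],
    [1, 139, -403, -450, 8, 0, 0],
    [1, 139, -403, -450, 8, 0, 0],
    [1, 139, -403, -450, 8, 0, 0],
    [1, 139, -403, -450, 8, 0, 0],
    [1, 139, -403, -450, 8, 0, 0],
  ],
)

```text
time_s: 1.98
ee_pos: [0.4989, -0.0516, 0.1004]
tcp_rot: [[-0.0, 0.213, -0.977], [0.001, -0.977, -0.213], [-1.0, -0.001, -0.0]]
wrist_force: [0.2, -0.4, -0.4]
opening: -0.0001
```

```bash
python3 -c "
from h import *
print(where(),env.observe()['opening']);print(to(-68,-70,.022))
w=cams.camera_info('wrist');cv2.imwrite('pics/w1.png',cams.camera('wrist')[:,:,::-1])
cv2.imwrite('pics/t1.png',cams.camera('top')[:,:,::-1])
"
```

```text
(array([-68.4, -71. ]), np.float64(100.4), array([ 0.1, -0.5]), np.float64(-0.4), 1.975) -7.683400943749232e-05
(array([78.4, -1. , -0.4]), array([-0.07, -0.  ,  0.05]))
```

View pics/w1.png

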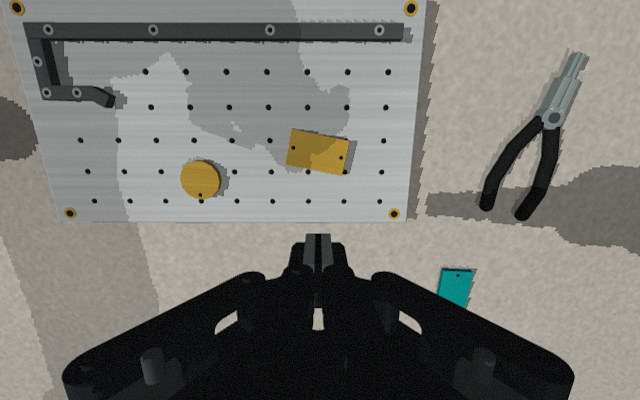

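View pics/t1.png

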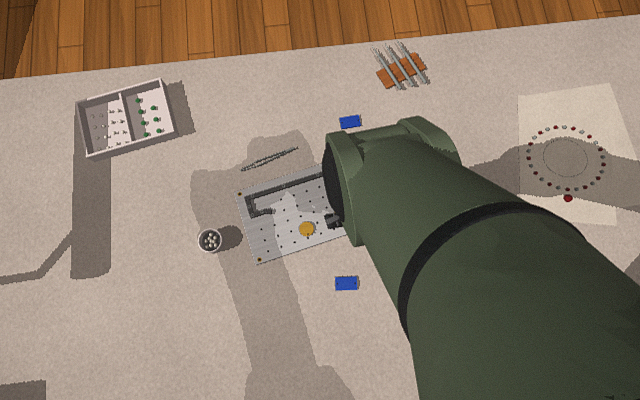

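The wrist view shows the rail across the top, the bar at (319,151), the round blank at (200,179), and screws at (17,7), (411,8), (394,214) and (70,213). I'll refine the pallet pose and the bar's position from these.

```bash
cat >> h.py <<'E'
def bar(name='wrist',save=None,im=None,info=None):
    info=info or cams.camera_info('wrist')
    if im is None: im=cams.camera('wrist')
    if save: cv2.imwrite(save,im[:,:,::-1])
    out=[];a=np.radians(PY);Rp=np.array([[np.cos(a),-np.sin(a)],[np.sin(a),np.cos(a)]])
    for k in blobs(im,300):
        m=np.zeros(im.shape[:2],np.uint8);cv2.drawContours(m,[k],-1,1,-1)
        Q=((ray('wrist',np.argwhere(m)[:,::-1],.018,info)[:,:2]-PC)@Rp*1e3).astype(np.float32)
        e,V=np.linalg.eigh(np.cov(Q.T));v=V[:,1]*np.sign(V[1,1])
        out.append((np.round(Q.mean(0),1),'ang %.1f'%np.degrees(np.arctan2(-v[0],v[1])),np.round(np.sqrt(12*e),1)))
    return out
E
python3 - <<'E'
from h import *
im=cv2.imread('pics/w1.png')[:,:,::-1].copy();S=[]
for k in blobs(im,15):
    if cv2.contourArea(k)<300:S.append(cv2.minEnclosingCircle(k)[0])
print(S)
S=np.array(sorted(S,key=lambda p:(p[1]>100,p[0])))
W=ray('wrist',S,.012)[:,:2]
print(W,np.linalg.norm(W[0]-W[1]),np.linalg.norm(W[2]-W[3]),np.linalg.norm(W[0]-W[2]),np.linalg.norm(W[1]-W[3]))
d=W[1]-W[0]+W[3]-W[2];print('centre',W.mean(0),'yaw',np.degrees(np.arctan2(-d[1],-d[0]))-90)
print(bar(im=im))
# rail lower-edge samples: face top edge at z=.020
F=ray('wrist',[[110,41],[250,41],[390,41]],.02)[:,:2];a=np.radians(PY);Rp=np.array([[np.cos(a),-np.sin(a)],[np.sin(a),np.cos(a)]]);print((F-PC)@Rp*1e3)
E
```

```text
[(393.5, 213.0), (69.5, 213.5), (410.5, 8.0), (17.0, 7.0)]
[[ 0.59699467  0.18505821]
 [ 0.6556744  -0.084913  ]
 [ 0.44718812  0.15317033]
 [ 0.50726913 -0.11712234]] 0.27627479231542657 0.276889606090361 0.15316278494086352 0.15186034927404946
centre [0.55178158 0.0340483 ] yaw 12.397574903315402
[(array([-43.8,  22. ], dtype=float32), 'ang 23.0', array([27. , 28.6])), (array([-21.8, -71.5], dtype=float32), 'ang -11.6', array([27.7, 45.7]))]
[[  54.96137299   72.65802967]
 [  54.95453028  -24.99460523]
 [  54.94769542 -122.53514619]]
```

```bash
sed -i 's/^PC=.*;PY/PC=np.array([.551,.0335]);PY/' h.py; python3 -c "
from h import *
print(where(),to(-68,-72,.022))"
```

```text
(array([-69. , -71.6]), np.float64(100.3), array([0.2, 0.9]), np.float64(0.3), 2.075) (array([78.3,  0.5, -1. ]), array([-0.04, -0.  ,  0.05]))
```

>>> send_rows(
  moves=[
    [1, 40, 0, 0, 0, 0, 0],
    [1, 70, 0, 0, 0, 0, 0],
    [1, 78, 0, 0, 0, 0, 0],
    [1, 78, 0, 0, 0, 0, 0],
    [1, 78, 0, -8, 0, 0, 0],
    [1, 78, 0, -16, 0, 0, 0],
    [1, 78, 0, -22, 0, 0, 0],
    [1, 78, 0, -28, 0, 0, 0],
    [1, 78, 0, -34, 0, 0, 0],
    [1, 78, 0, -40, 0, 0, 0],
    [1, 78, 0, -46, 0, 0, 0],
    [1, 78, 0, -52, 0, 0, 0],
    [1, 78, 0, -58, 0, 0, 0],
    [1, 78, 0, -64, 0, 0, 0],
    [1, 78, 0, -70, 0, 0, 0],
    [1, 78, 0, -74, 0, 0, 0],
    [1, 78, 0, -74, 0, 0, 0],
  ],
)

```text
time_s: 4.2
ee_pos: [0.5715, -0.0352, 0.0222]
tcp_rot: [[0.0, 0.214, -0.977], [0.001, -0.977, -0.214], [-1.0, -0.001, -0.0]]
wrist_force: [-0.5, 0.7, 0.5]
opening: -0.0002
```

```bash
python3 -c "
from h import *
print(where());print(bar(save='pics/w2.png'));print(to(16,-72,.022))"
```

```text
(array([  5.2, -71.5]), np.float64(22.2), array([-0.4,  0.8]), np.float64(0.5), 4.2)
[(array([-33.4,  24.4], dtype=float32), 'ang 30.1', array([ 8.1, 25.8])), (array([ 32.1, -70. ], dtype=float32), 'ang 0.8', array([28.5, 45.6]))]
(array([  0.2,   0.4, -11. ]), array([-0.05, -0.  ,  0.05]))
```

View pics/w2.png

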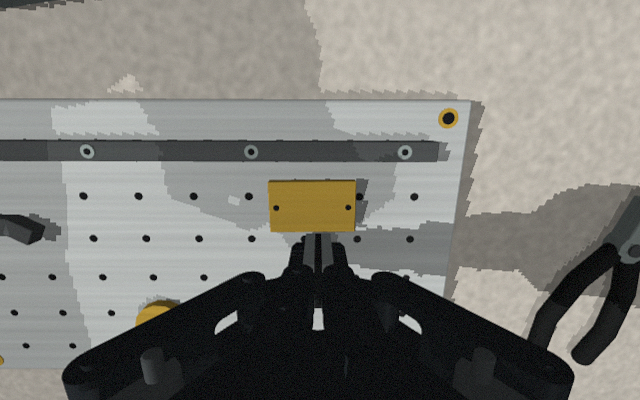

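The bar is now parallel to the rail (0.8°) with a gap of about 9–10 mm. I'll push it gently until it touches.

>>> send_rows(
  moves=[
    [1, 0, 0, -4, 0, 0, 0],
    [1, 0, 0, -8, 0, 0, 0],
    [1, 0, 0, -9.5, 0, 0, 0],
    [1, 0, 0, -10.5, 0, 0, 0],
    [1, 0, 0, -10.5, 0, 0, 0],
  ],
)

```text
time_s: 4.88
ee_pos: [0.5815, -0.0331, 0.0222]
tcp_rot: [[-0.0, 0.214, -0.977], [0.001, -0.977, -0.214], [-1.0, -0.001, -0.0]]
wrist_force: [-0.1, 0.0, -0.5]
opening: -0.0003
```

```bash
python3 -c "
from h import *
print(where());im=cams.camera('wrist');print(bar(im=im));cv2.imwrite('pics/w3.png',cv2.resize(im[120:250,200:460,::-1],None,fx=3,fy=3))"
```

```text
(array([ 15.5, -71.6]), np.float64(22.2), array([-0.1,  0. ]), np.float64(-0.5), 4.875)
[(array([ 41.7, -69.9], dtype=float32), 'ang 0.5', array([28.1, 45.7]))]
```

View pics/w3.png

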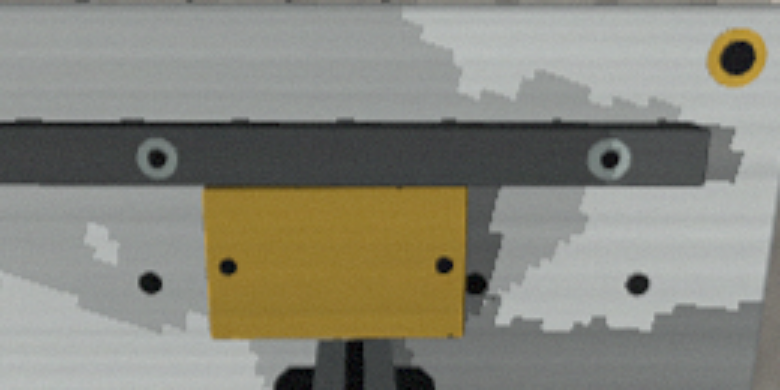

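The bar appears to touch the rail edge at crop row 186, but the wrist force is still zero. I'll press a little further.

>>> send_rows(
  moves=[
    [1, 0, 0, -0.5, 0, 0, 0],
    [1, 0, 0, -1, 0, 0, 0],
    [1, 0, 0, -1, 0, 0, 0],
  ],
)

```text
time_s: 5.3
ee_pos: [0.5823, -0.0329, 0.0222]
tcp_rot: [[-0.001, 0.214, -0.977], [0.001, -0.977, -0.214], [-1.0, -0.001, 0.0]]
wrist_force: [-1.8, -1.0, 1.3]
opening: -0.0001
```

>>> send_rows(
  moves=[
    [1, 0, 0, -0.5, 0, 0, 0],
    [1, 0, 0, -1, 0, 0, 0],
    [1, 0, 0, -1, 0, 0, 0],
  ],
)

```text
time_s: 5.68
ee_pos: [0.5825, -0.0328, 0.0221]
tcp_rot: [[-0.002, 0.214, -0.977], [0.001, -0.977, -0.214], [-1.0, -0.001, 0.002]]
wrist_force: [-6.9, -0.6, 4.9]
opening: 0.0002
```

```bash
python3 -c "
from h import *
print(where());im=cams.camera('wrist');print(bar(im=im));cv2.imwrite('pics/w4.png',cv2.resize(im[120:250,200:460,::-1],None,fx=3,fy=3))"
```

```text
(array([ 16.5, -71.5]), np.float64(22.1), array([-6.8,  0.9]), np.float64(4.9), 5.675)
[(array([ 42. , -69.9], dtype=float32), 'ang -0.1', array([27.3, 45.7]))]
```

View pics/w4.png

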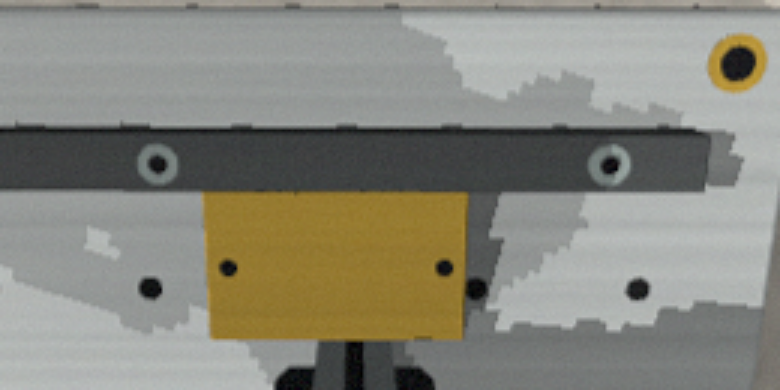

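The bar lies flat against the rail (-0.1°, about 7 N). Next I'll move the hand round behind its -y end.

```bash
python3 -c "
from h import *
print(where());print(to(6,-72,.022),to(6,-72,.05),to(40,-118,.05),to(40,-118,.022))"
```

```text
(array([ 16.5, -71.5]), np.float64(22.1), array([-6.4,  1.1]), np.float64(3.9), 5.725)
(array([ 0.1,  0.5, 10.5]), array([-0.05,  0.12,  0.07])) (array([-27.9,   0.5,  10.5]), array([-0.05,  0.12,  0.07])) (array([-28. ,  46.4, -23.5]), array([-0.05,  0.12,  0.07])) (array([ -0. ,  46.5, -23.6]), array([-0.05,  0.12,  0.07]))
```

>>> send_rows(
  moves=[
    [1, 0, 0, 5, 0, 0, 0],
    [1, 0, 0, 10, 0, 0, 0],
    [1, -15, 0, 10, 0, 0, 0],
    [1, -28, 0, 10, 0, 0, 0],
    [1, -28, 20, -5, 0, 0, 0],
    [1, -28, 46, -23.5, 0, 0, 0],
    [1, -28, 46.5, -23.5, 0, 0, 0],
    [1, -15, 46.5, -23.5, 0, 0, 0],
    [1, -4, 46.5, -23.5, 0, 0, 0],
    [1, 0, 46.5, -23.5, 0, 0, 0],
    [1, 0, 46.5, -23.5, 0, 0, 0],
  ],
)

```text
time_s: 7.1
ee_pos: [0.615, -0.0729, 0.0215]
tcp_rot: [[-0.003, 0.214, -0.977], [0.001, -0.977, -0.214], [-1.0, -0.001, 0.003]]
wrist_force: [0.2, -0.1, -0.6]
opening: 0.0002
```

```bash
python3 -c "
from h import *
print(where());print(bar(save='pics/w5.png'));print(to(40.5,-100,.022),to(41,0,.022))"
```

```text
(array([  39.7, -117.7]), np.float64(21.5), array([ 0.2, -0.2]), np.float64(-0.6), 7.1)
[(array([ 41.8, -70.3], dtype=float32), 'ang 0.0', array([27. , 46.4]))]
(array([ -0.1, -17.8,  -0.6]), array([-0.03,  0.13,  0.07])) (array([   0. , -117.8,   -1. ]), array([-0.03,  0.13,  0.07]))
```

View pics/w5.png

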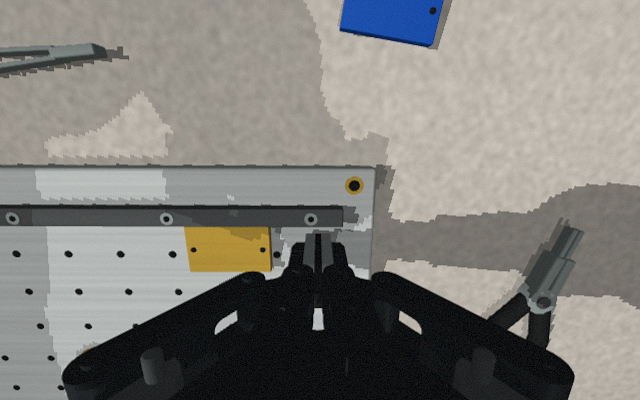

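>>> send_rows(
  moves=[
    [1, 0, -5, -0.5, 0, 0, 0],
    [1, 0, -9, -0.6, 0, 0, 0],
    [1, 0, -13, -0.6, 0, 0, 0],
    [1, 0, -17, -0.6, 0, 0, 0],
    [1, 0, -21, -0.6, 0, 0, 0],
    [1, 0, -26, -0.7, 0, 0, 0],
    [1, 0, -31, -0.8, 0, 0, 0],
    [1, 0, -36, -0.9, 0, 0, 0],
    [1, 0, -41, -1, 0, 0, 0],
    [1, 0, -46, -1.1, 0, 0, 0],
    [1, 0, -51, -1.2, 0, 0, 0],
    [1, 0, -56, -1.3, 0, 0, 0],
    [1, 0, -60, -1.4, 0, 0, 0],
  ],
)

```text
time_s: 8.78
ee_pos: [0.6037, -0.0137, 0.022]
tcp_rot: [[-0.002, 0.214, -0.977], [0.001, -0.977, -0.214], [-1.0, -0.001, 0.002]]
wrist_force: [-0.5, -1.3, -0.6]
opening: 0.0001
```

```bash
python3 -c "
from h import *
print(where());print(bar(save='pics/w6.png'))"
```

```text
(array([ 41.4, -57.5]), np.float64(22.0), array([-0.8, -1.2]), np.float64(-0.6), 8.775)
[(array([ 43. , -26.6], dtype=float32), 'ang 11.5', array([26.3, 41.5]))]
```

View pics/w6.png

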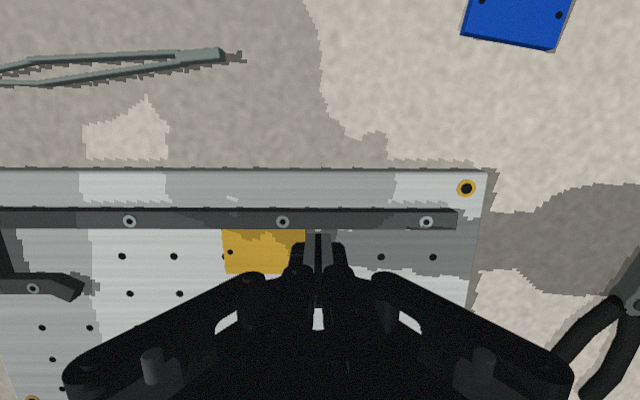

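```bash
python3 -c "
import cv2
im=cv2.imread('pics/w6.png');cv2.imwrite('pics/w6c.png',cv2.resize(im[195:285,190:350],None,fx=5,fy=5))"
```

```text
(no output)
```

View pics/w6c.png

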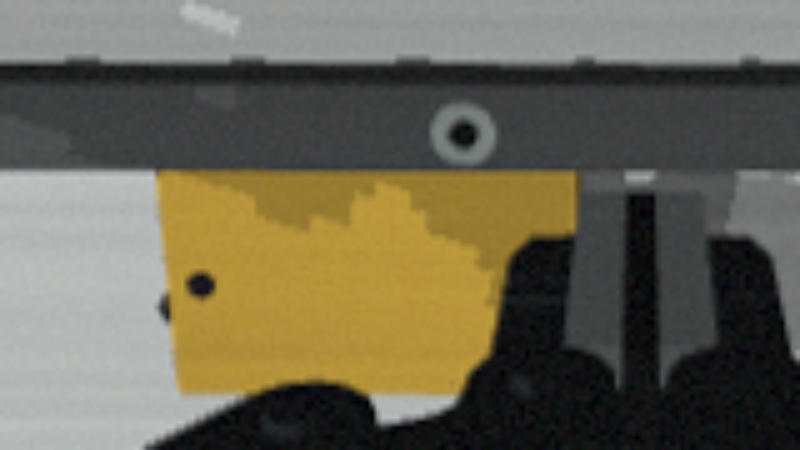

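The bar is still flush with the rail, and its leading end has square corners. I'll continue pushing.

>>> send_rows(
  moves=[
    [1, 0, -5, 0, 0, 0, 0],
    [1, 0, -10, 0, 0, 0, 0],
    [1, 0, -15, -0.1, 0, 0, 0],
    [1, 0, -20, -0.1, 0, 0, 0],
    [1, 0, -25, -0.2, 0, 0, 0],
    [1, 0, -30, -0.2, 0, 0, 0],
    [1, 0, -35, -0.3, 0, 0, 0],
    [1, 0, -40, -0.3, 0, 0, 0],
    [1, 0, -45, -0.4, 0, 0, 0],
    [1, 0, -50, -0.4, 0, 0, 0],
    [1, 0, -55, -0.5, 0, 0, 0],
    [1, 0, -60, -0.5, 0, 0, 0],
    [1, 0, -65, -0.5, 0, 0, 0],
    [1, 0, -70, -0.5, 0, 0, 0],
    [1, 0, -74, -0.5, 0, 0, 0],
    [1, 0, -76, -0.5, 0, 0, 0],
  ],
)

```text
time_s: 10.82
ee_pos: [0.5878, 0.0616, 0.0221]
tcp_rot: [[-0.002, 0.215, -0.977], [0.001, -0.977, -0.215], [-1.0, -0.002, 0.002]]
wrist_force: [-0.1, 1.4, -0.3]
opening: -0.0002
```

```bash
python3 -c "
from h import *
print(where());im=cams.camera('wrist')[:,:,::-1];cv2.imwrite('pics/w7.png',cv2.resize(im[180:300,140:360],None,fx=3.6,fy=3.6))"
```

```text
(array([42. , 19.5]), np.float64(22.1), array([0.2, 1.4]), np.float64(-0.3), 10.825)
```

View pics/w7.png

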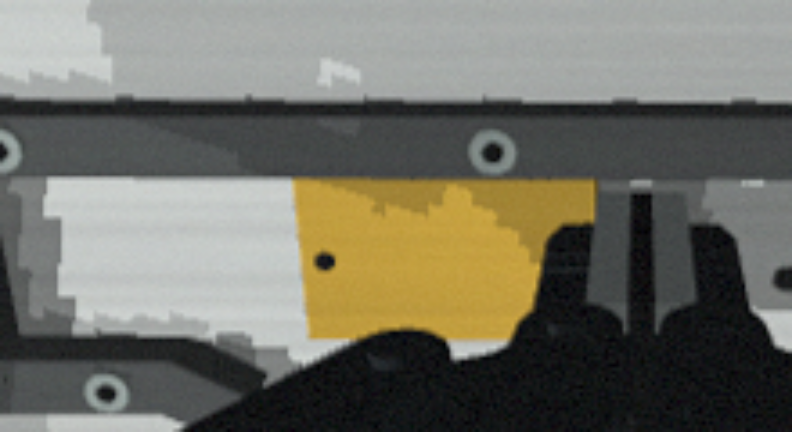

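>>> send_rows(
  moves=[
    [1, 0, -5, 0, 0, 0, 0],
    [1, 0, -10, 0, 0, 0, 0],
    [1, 0, -15, 0, 0, 0, 0],
    [1, 0, -20, 0, 0, 0, 0],
    [1, 0, -25, 0, 0, 0, 0],
    [1, 0, -30, 0, 0, 0, 0],
    [1, 0, -34, 0, 0, 0, 0],
    [1, 0, -38, 0, 0, 0, 0],
    [1, 0, -41, 0, 0, 0, 0],
    [1, 0, -41, 0, 0, 0, 0],
  ],
)

```text
time_s: 12.12
ee_pos: [0.579, 0.102, 0.0222]
tcp_rot: [[-0.002, 0.215, -0.977], [0.001, -0.977, -0.215], [-1.0, -0.002, 0.002]]
wrist_force: [0.3, -0.1, -0.5]
opening: -0.0003
```

```bash
python3 -c "
from h import *
print(where());im=cams.camera('wrist')[:,:,::-1];cv2.imwrite('pics/w8.png',cv2.resize(im[180:300,140:360],None,fx=3.6,fy=3.6))"
```

```text
(array([42. , 60.9]), np.float64(22.2), array([ 0.2, -0.2]), np.float64(-0.5), 12.125)
```

View pics/w8.png

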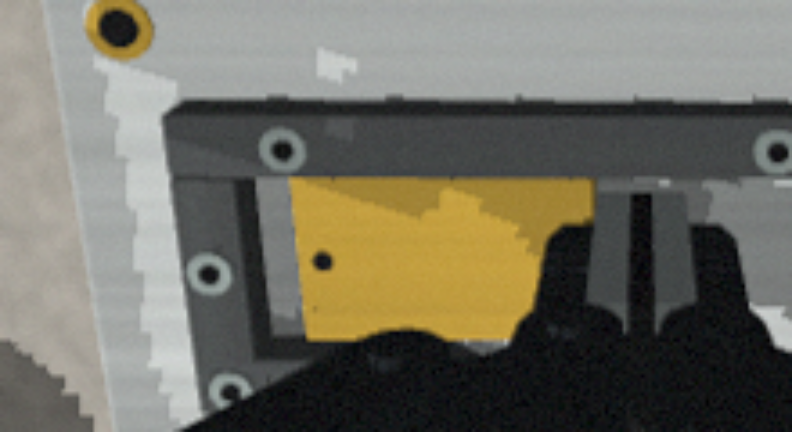

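The bar is inside the nest, with about 5 mm left before the end stop.

>>> send_rows(
  moves=[
    [1, 0, -2, 0, 0, 0, 0],
    [1, 0, -3.5, 0, 0, 0, 0],
    [1, 0, -4.5, 0, 0, 0, 0],
    [1, 0, -5, 0, 0, 0, 0],
    [1, 0, -5, 0, 0, 0, 0],
  ],
)

```text
time_s: 12.8
ee_pos: [0.5779, 0.1067, 0.0222]
tcp_rot: [[-0.002, 0.215, -0.977], [0.001, -0.977, -0.215], [-1.0, -0.002, 0.002]]
wrist_force: [-0.1, 0.4, -0.2]
opening: -0.0002
```

>>> send_rows(
  moves=[
    [1, 0, -0.5, 0, 0, 0, 0],
    [1, 0, -1, 0, 0, 0, 0],
    [1, 0, -1, 0, 0, 0, 0],
  ],
)

```text
time_s: 13.18
ee_pos: [0.5777, 0.1077, 0.0222]
tcp_rot: [[-0.002, 0.215, -0.977], [0.001, -0.977, -0.215], [-1.0, -0.002, 0.002]]
wrist_force: [0.1, -0.5, -0.0]
opening: 0.0003
```

>>> send_rows(
  moves=[
    [1, 0, -0.5, 0, 0, 0, 0],
    [1, 0, -1, 0, 0, 0, 0],
    [1, 0, -1, 0, 0, 0, 0],
  ],
)

```text
time_s: 13.55
ee_pos: [0.5775, 0.1088, 0.0222]
tcp_rot: [[-0.002, 0.215, -0.977], [0.001, -0.977, -0.215], [-1.0, -0.002, 0.002]]
wrist_force: [-0.2, 0.4, 0.3]
opening: -0.0002
```

```bash
python3 -c "
from h import *
print(where());im=cams.camera('wrist')[:,:,::-1];cv2.imwrite('pics/w9.png',cv2.resize(im[180:300,140:360],None,fx=3.6,fy=3.6))"
```

```text
(array([42. , 67.9]), np.float64(22.2), array([-0.1,  0.5]), np.float64(0.3), 13.55)
```

View pics/w9.png

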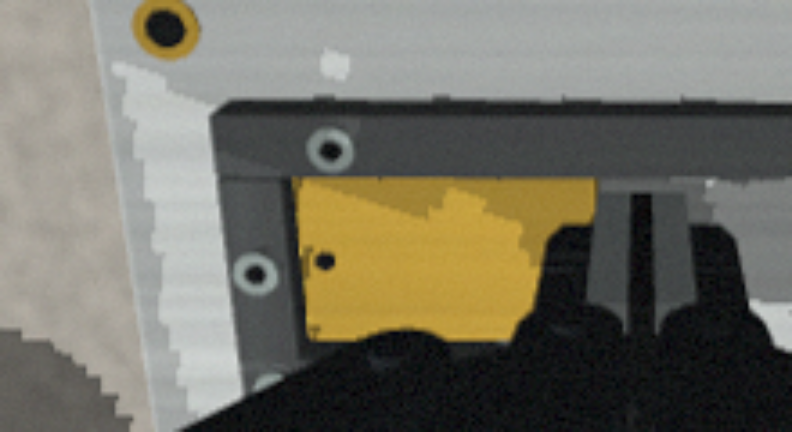

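Only the thin dark face of the stop remains between the stop and the bar, and there is no force yet. I'll creep forward until contact force shows.

>>> send_rows(
  moves=[
    [1, 0, -0.5, 0, 0, 0, 0],
    [1, 0, -1, 0, 0, 0, 0],
    [1, 0, -1, 0, 0, 0, 0],
  ],
)

```text
time_s: 13.98
ee_pos: [0.5773, 0.1095, 0.0222]
tcp_rot: [[-0.002, 0.215, -0.977], [0.001, -0.977, -0.215], [-1.0, -0.002, 0.002]]
wrist_force: [0.4, -3.0, 0.1]
opening: 0.0003
```

>>> send_rows(
  moves=[
    [1, 0, -0.5, 0, 0, 0, 0],
    [1, 0, -0.8, 0, 0, 0, 0],
    [1, 0, -0.8, 0, 0, 0, 0],
  ],
)

```text
time_s: 14.35
ee_pos: [0.5772, 0.1096, 0.0222]
tcp_rot: [[-0.002, 0.215, -0.977], [0.0, -0.977, -0.215], [-1.0, -0.001, 0.002]]
wrist_force: [0.9, -6.1, 0.0]
opening: 0.0
```

>>> send_rows(
  moves=[
    [1, 0, -0.8, 0, 0, 0, 0],
    [1, 0, -1.2, 0, 0, 0, 0],
    [1, 0, -1.2, 0, 0, 0, 0],
  ],
)

```text
time_s: 14.72
ee_pos: [0.5771, 0.1097, 0.0222]
tcp_rot: [[-0.002, 0.214, -0.977], [-0.001, -0.977, -0.214], [-1.0, 0.0, 0.002]]
wrist_force: [2.1, -7.0, 0.1]
opening: -0.0003
```

```bash
python3 -c "
from h import *
print(where());im=cams.camera('wrist')[:,:,::-1];cv2.imwrite('pics/w10.png',cv2.resize(im[180:300,140:360],None,fx=3.6,fy=3.6))"
```

```text
(array([41.8, 68.8]), np.float64(22.2), array([ 0.5, -7.3]), np.float64(0.1), 14.725)
```

View pics/w10.png

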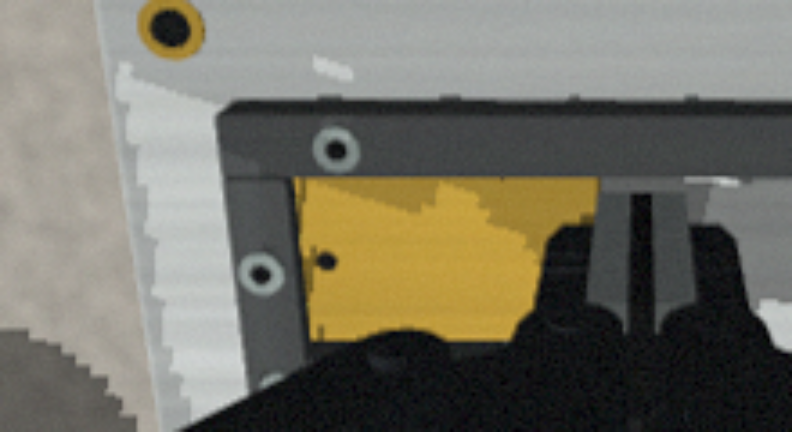

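The bar is seated against the stop: a 7 N reaction with the fingertips no longer advancing. I'll back off, lift, and look from above.

>>> send_rows(
  moves=[
    [1, 0, 4, 0, 0, 0, 0],
    [1, 0, 12, 0, 0, 0, 0],
    [1, 0, 14, 0, 0, 0, 0],
    [1, -30, 14, 0, 0, 0, 0],
    [1, -70, 14, 20, 0, 0, 0],
    [1, -100, 0, 60, 0, 0, 0],
    [1, -100, -20, 80, 0, 0, 0],
    [1, -100, -20, 80, 0, 0, 0],
    [1, -100, -20, 80, 0, 0, 0],
  ],
)

```text
time_s: 15.9
ee_pos: [0.4954, 0.1121, 0.1224]
tcp_rot: [[-0.002, 0.214, -0.977], [-0.001, -0.977, -0.214], [-1.0, 0.0, 0.002]]
wrist_force: [0.2, -0.2, 1.0]
opening: 0.0002
```

```bash
python3 -c "
from h import *
print(where());im=cams.camera('wrist');print(bar(im=im,save='pics/w11.png'))"
```

```text
(array([-37.4,  88.7]), np.float64(122.4), array([ 0.1, -0.2]), np.float64(1.0), 15.9)
[(array([-44.3,  22. ], dtype=float32), 'ang -45.6', array([27.1, 28.2])), (array([42.5, 96.5], dtype=float32), 'ang 0.2', array([28.1, 45.9]))]
```

View pics/w11.png

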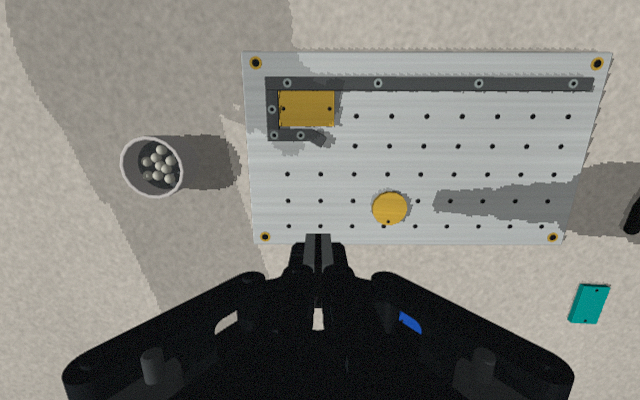

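```bash
python3 -c "
from h import *
im=cv2.imread('pics/w11.png');cv2.imwrite('pics/w11c.png',cv2.resize(im[65:150,255:355],None,fx=7,fy=7))
S=np.array([cv2.minEnclosingCircle(k)[0] for k in blobs(im[:,:,::-1].copy(),15) if cv2.contourArea(k)<250]);print(S)
W=ray('wrist',S,.012)[:,:2].mean(0);a=np.radians(PY);Rp=np.array([[np.cos(a),-np.sin(a)],[np.sin(a),np.cos(a)]]);print('screw-centre in pallet mm',Rp.T@(W-PC)*1e3)"
```

```text
[[552.06524658 236.71739197]
 [264.5        236.5       ]
 [596.5         63.        ]
 [255.          62.5       ]]
screw-centre in pallet mm [ 0.94641326 -0.36462069]
```

View pics/w11c.png

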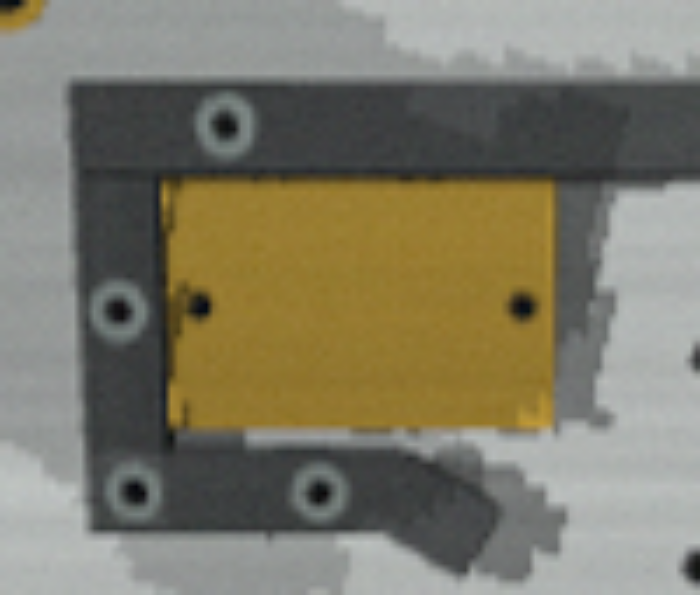

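```bash
python3 -c "
from h import *
print(env.hand_in())"
```

```text
the job is handed in; nothing more can be done
None
```

The bar blank is fully home in the nest, flat against the rail, and I handed the job in at about 16 s of the 48 s allowed.

I pushed it across the plate with the closed fingertips until it lay flat on the rail. Then I slid it along the rail from its -y end until it met the end stop, backed the hand off and lifted it clear. It was never picked up.

**Contact:** the wrist force read about 7 N when the bar pressed on the rail and about 7 N at the end stop. The fingertips stopped advancing both times.

**Final position:** measured against the pallet's corner screws, the bar's centre is at x = 41.5, y = 96.9 mm (target 41, 97), turned 0.2° from the rail. Measured from my averaged pallet pose instead, it reads x = 42.5, y = 96.5 mm. The difference is within the roughly 2 mm camera calibration. The last close-up shows no gap at the rail or the end stop.

**One bad reading:** partway along the rail, the automatic angle reading gave 11.5° because the hand hid part of the bar. The zoomed picture at that moment showed the bar flush with the rail.

**Other items:** the round blank measured the same place within 1 mm before and after. The hand went nowhere near the bead pot, pliers, tweezers or the coloured look-alikes, but I did not measure them again.

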